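# Sort the cleaning balls from the pipe nuts and return the balls to the bottle

### The job

On the shelf riser, put the two loose hexagonal nuts in the white tray and the two loose steel balls in the scoop with the two balls already there. Then pour all four balls from the scoop through the funnel into the blue bottle, and set the empty scoop back down level on the riser. Leave the valve knob, the brush and the polish jar alone.

Things in the scene. Friction and masses are not known exactly. Their poses are not given: they have to be found in the camera images.
- riser: grey plastic shelf riser, 300 x 480 mm, flat top 50 mm above the cupboard floor, fixed. Origin: centre of its underside on the floor; x along the 300 mm side, y along the 480 mm side
- tray: white open plastic tray standing on the riser, fixed, 110 (x) x 90 (y) x 35 mm high, walls and floor 3 mm. Origin: centre of its underside. It stands on the left or the right part of the riser, the scoop on the other
- scoop: loose white scoop with two balls in it. Origin: middle of the bowl's underside; x from handle to pouring lip, z up. Bowl 72 mm wide (66 inside), side and back walls 40 high, 3 thick, floor 3; flat inside for x -35 to 15 mm, then the front slopes up 33 degrees to the lip at x 58, 31 mm high, with side cheeks 49 mm high. Handle bar behind: x -38 to -108, 18 mm wide, 19 to 35 mm up
- scoop_grip (a point): point on the scoop's handle axis to grip, 75 mm behind the scoop's origin and 27 mm above its underside; axes as the scoop's
- scoop_lip (a point): middle of the scoop's pouring lip, 58 mm ahead of the scoop's origin and 31 mm above its underside
- ball_a_center (a point): centre of a plain stainless-steel bottle-cleaning ball, 18 mm diameter, 24 g; lies loose on the riser at the start
- ball_b_center (a point): centre of a plain stainless-steel bottle-cleaning ball, 18 mm diameter, 24 g; lies loose on the riser at the start
- ball_c_center (a point): centre of a plain stainless-steel bottle-cleaning ball, 18 mm diameter, 24 g; in the scoop's bowl at the start
- ball_d_center (a point): centre of a plain stainless-steel bottle-cleaning ball, 18 mm diameter, 24 g; in the scoop's bowl at the start
- nut_a: plain stainless-steel hexagonal pipe nut, 27 mm across the flats, 31 mm across the corners, 12 mm high, 15 mm round hole, 40 g; lies flat and loose on the riser. Origin: centre of its underside; z up through the hole; its x axis is normal to one flat (so flats face every 60 degrees)
- nut_b: plain stainless-steel hexagonal pipe nut, 27 mm across the flats, 31 mm across the corners, 12 mm high, 15 mm round hole, 40 g; lies flat and loose on the riser. Origin: centre of its underside; z up through the hole; its x axis is normal to one flat (so flats face every 60 degrees)
- bottle: blue glass swing-top bottle with a white funnel in its mouth, fixed, on the cupboard floor to the left of the riser. Body 84 mm diameter, neck top at 105 mm; its stopper hangs open on the +y side. Origin: centre of its underside; z up
- funnel_mouth (a point): centre of the funnel's mouth, 150 mm above the bottle's underside; the mouth is 122 mm inside (128 mm outside) diameter, the cone narrows over 45 mm of height to a 42 mm round throat
- valve: copper pipe stub with a chrome supply valve, fixed, on the floor to the right of the riser, 106 mm high with its knob, 50 mm wide, with a short side outlet reaching 45 mm to -y. Origin: centre of its underside
- valve_knob (a joint): angle of the chrome turning knob on the valve's top (rad, 0 at the start); bystander
- brush: bottle brush lying along the riser's far (+x) edge, 235 mm long, 24 mm high; black handle to -y, grey bristles to +y; loose bystander. Origin: underside, near its middle; y along its length
- polish_jar: white jar with black lid, 64 mm diameter, 70 mm high, loose on the floor beyond the bottle; bystander. Origin: centre of its underside

How it is judged (in metres and radians):
On the way, in this order (a step that is already met when the one before it is completed fails the run):
1. both nuts lie in the tray and all four balls are in the scoop (x of nut_a in the frame of tray between -0.053 and 0.053 m and y of nut_a in the frame of tray between -0.043 and 0.043 m and z of nut_a in the frame of tray between 0 and 0.03 m and x of nut_b in the frame of tray between -0.053 and 0.053 m and y of nut_b in the frame of tray between -0.043 and 0.043 m and z of nut_b in the frame of tray between 0 and 0.03 m and x of ball_a_center in the frame of scoop between -0.036 and 0.056 m and y of ball_a_center in the frame of scoop between -0.034 and 0.034 m and z of ball_a_center in the frame of scoop between 0 and 0.045 m and x of ball_b_center in the frame of scoop between -0.036 and 0.056 m and y of ball_b_center in the frame of scoop between -0.034 and 0.034 m and z of ball_b_center in the frame of scoop between 0 and 0.045 m and x of ball_c_center in the frame of scoop between -0.036 and 0.056 m and y of ball_c_center in the frame of scoop between -0.034 and 0.034 m and z of ball_c_center in the frame of scoop between 0 and 0.045 m and x of ball_d_center in the frame of scoop between -0.036 and 0.056 m and y of ball_d_center in the frame of scoop between -0.034 and 0.034 m and z of ball_d_center in the frame of scoop between 0 and 0.045 m), for 0.2 s.
2. all four balls are down in the bottle (x of ball_a_center in the frame of bottle between -0.04 and 0.04 m and y of ball_a_center in the frame of bottle between -0.04 and 0.04 m and z of ball_a_center in the frame of bottle between 0 and 0.07 m and x of ball_b_center in the frame of bottle between -0.04 and 0.04 m and y of ball_b_center in the frame of bottle between -0.04 and 0.04 m and z of ball_b_center in the frame of bottle between 0 and 0.07 m and x of ball_c_center in the frame of bottle between -0.04 and 0.04 m and y of ball_c_center in the frame of bottle between -0.04 and 0.04 m and z of ball_c_center in the frame of bottle between 0 and 0.07 m and x of ball_d_center in the frame of bottle between -0.04 and 0.04 m and y of ball_d_center in the frame of bottle between -0.04 and 0.04 m and z of ball_d_center in the frame of bottle between 0 and 0.07 m), for 0.2 s.
At the end, for the whole second after the job is handed in: All four balls are inside the bottle's body (below 70 mm above its underside, past the funnel), both nuts lie inside the tray, and the scoop stands at rest on the riser's top, level within about 7 degrees (all of step 2 and x of nut_a in the frame of tray between -0.053 and 0.053 m and y of nut_a in the frame of tray between -0.043 and 0.043 m and z of nut_a in the frame of tray between 0 and 0.03 m and x of nut_b in the frame of tray between -0.053 and 0.053 m and y of nut_b in the frame of tray between -0.043 and 0.043 m and z of nut_b in the frame of tray between 0 and 0.03 m and angle between scoop's own z axis and vertical below 0.12 rad and x of scoop in the frame of riser between -0.15 and 0.15 m and y of scoop in the frame of riser between -0.24 and 0.24 m and z of scoop in the frame of riser between 0.04 and 0.06 m and linear speed of scoop below 0.03 m/s); the robot touches nothing.
It fails at once if the valve knob is turned by more than 0.2 rad (value of joint valve_knob above 0.2 rad or value of joint valve_knob below -0.2 rad).
It fails at once if the brush is displaced by more than 25 mm (distance of brush from where it was at the start of the episode above 0.025 m).
It fails at once if the polish jar is displaced by more than 25 mm (distance of polish_jar from where it was at the start of the episode above 0.025 m).
It also fails if it takes over 72 s, if anything falls off the work surface, if the arm or the gripper's body presses on something with over 40 N, if the wrist force passes 120 N, or if a joint passes its speed limit or range.

### The arm

A 6-joint arm with a two-finger parallel gripper is mounted at the origin on the work surface. World frame = base frame: x ahead of the robot, y to its left, z up, the work surface at z = 0. Lengths are in m, angles in degrees, forces in N, time in s.
With the tool pointing down it reaches from about 0.35 to 0.8 m from the base axis. Payload 7.3 kg.
Tool frame: the origin (TCP) lies at the very end of the fingers, on their centre line; the grasp point (between the pads) lies 19 mm behind it; z points along the fingers, y is the line along which they close (so a half turn about z gives the same grasp; the last joint's range is limited). The gripper opens to 85 mm and grips with 20 to 120 N. Pads are 22 mm wide; open, the fingers measure 114 mm over their backs; the gripper's body (76 mm by 85 mm) begins 54 mm behind the grasp point. The pads swing forward as they close: fully open they stand 13 mm farther back than shut.
Start: joints at [-85.142, 19.595, 87.324, -0, 73.075, -8.365], TCP at [0.12, -0.511, 0.231] pointing down, gripper open.
Joint ranges: [-145.02, 145.02], [-44.19, 115.74], [2.07, 154.8], [-57.11, 237.11], [16.16, 152.29], [-177.93, 177.93]. Speed limits (degrees/s): [147.25, 147.25, 180, 180, 180, 180].

### API

Orientations are given as [roll, pitch, yaw] about the fixed x, y, z axes, in that order (R = Rz(yaw) Ry(pitch) Rx(roll)).
In Python, from cell import robot, eyes, workorder gives the robot as it stands.
- The arm moves only by the tool step_arm, never from a script. Its argument "plan" is a list of rows, each a list of 7 numbers: the shift along the world's x, y, z in m, then the turn, a rotation vector about the world's x, y, z in rad, then the finger opening in m, from 0 to 0.0854. In form: [[tx, ty, tz, wx, wy, wz, gripper], ...]. A call has 1 to 20 rows; each row shifts and turns the commanded pose from where the row before left it; what a row does not reach is not made up. A row lasts 1/10 s, in which the tool goes at most 50 mm and 8.59 degrees, less where a joint would pass 70% of its speed; a pose out of reach is approached as far as the arm can. A call is refused whole if a number of a shift passes 0.05 or a number of a turn 0.15, either way. A call with a gripper value outside its range is refused whole. The fingers move at their own pace and stop on an object; "force" is the grip in N (left out, the last holds). Time passes only in rows, so rows that do not move let the fingers close. It gives the time, the measured TCP pose, the force, the opening and the grip force at its end, in the units of the state.
- robot.read_state(): the state, without advancing time (a new reading comes with each control period).
- eyes.read_camera(name): name is "side" or "top"; returns the picture (480x640x3 uint8, red, green, blue); there is no depth.
- eyes.get_calibration(name): a dict with "fov_y" (degrees; the focal length in pixels is half the picture's height over the tangent of half this angle, whatever the lens; pixels are square), "cx", "cy" (the principal point, pixels), "k1" (the pictures are not rectified: a ray, as slopes to the right and down, at radius r is drawn at 1 + k1 r^2 times it, then the intrinsics apply), "xyz" and "orientation" of the camera in the world. Camera axes: x right, y up, looking along -z (the intrinsics and any distortion apply to the point x, -y, -z); pixel columns grow to the right and rows downward; lengths in m; the calibration is good to about 2 mm. A picture is of the moment at which its call begins. get_calibration takes no time and is no camera call.
- workorder.job_done(): hands the job in; it is judged then, once.
The state is a dict: "clock": time; "q": joint angles; "joint_vel": joint speeds; "joint_torque": joint torques, N m; "position": TCP position; "ee_rot": TCP orientation; "ft_force": force on the tool from outside, world axes, zero at the start; "moment": the same for the moment, N m; "grip_width": finger opening in m; "gripper_force": force on a finger pad.
Only numpy, scipy, OpenCV 4.12 (cv2) and the standard library are available. Lean on these libraries where they do the work, as an engineer would, in place of code of your own. Each camera call takes 0.05 s, during which the arm holds its last target. There are 200 camera calls.

## Working session

There is one attempt and no reset: what is moved stays moved. The work goes in short steps, Python scripts to look and compute and a tool call to move; the robot and the scene stay as the last step left them, time stands still between calls to the robot, and variables do not carry over. Pictures are saved under pics/ and viewed, at most 10 in all, crops included, and the job is handed in when it is done.

Besides the shell and the picture viewer there is one more tool, called by a JSON object that holds its "method" and its "body". step_arm: Moves the arm, as the interface text tells. Its arguments: {"type":"object","properties":{"plan":{"type":"array"},"force":{"type":"number"}},"required":["plan"]}

```bash
ls; mkdir -p pics; python3 - <<'E'
from cell import robot, eyes
import cv2
for n in("side","top"):
    im=eyes.read_camera(n); cv2.imwrite(f"pics/{n}0.png",im[:,:,::-1]); print(n,eyes.get_calibration(n))
print(robot.read_state())
E
```

```text
pics
side {'fov_y': 43.11811238003838, 'cx': 324.81261639906955, 'cy': 243.86341524528893, 'k1': -0.052454824592280035, 'xyz': array([ 0.4008349 , -1.06460588,  0.89931534]), 'orientation': array([52.94645795, -0.63186302, -8.41358952])}
top {'fov_y': 56.864084471198, 'cx': 321.5372606440654, 'cy': 239.07840705171532, 'k1': -0.07783284224732845, 'xyz': array([ 0.4502674 , -0.0383456 ,  1.36584876]), 'orientation': array([  5.25912018,   0.93610131, -89.50454028])}
{'clock': 0.1, 'q': array([-8.51413511e+01,  1.96315706e+01,  8.73723006e+01,  1.44009990e-03,
        7.30748094e+01, -8.36449278e+00]), 'joint_vel': array([-0.03055597, -0.06509216, -0.0505405 ,  0.03591484, -0.05269535,
       -0.12447559]), 'joint_torque': array([ 2.01071336e-03, -4.34442472e+01, -2.46491504e+01, -9.37964023e-05,
        4.55600792e-03, -1.11159653e-05]), 'position': array([ 0.12009499, -0.51070866,  0.23070006]), 'ee_rot': array([-1.79922357e+02, -1.28081595e-02,  1.32227128e+01]), 'ft_force': array([-0.23222075, -0.14361359, -0.19658764]), 'moment': array([-0.08609474,  0.01325445,  0.02675746]), 'gripper_force': 0.0, 'grip_width': 0.08539358528625916}
```

View pics/top0.png

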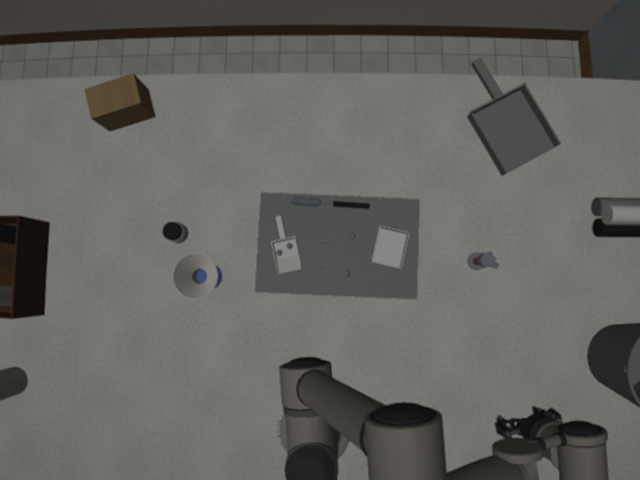

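View pics/side0.png

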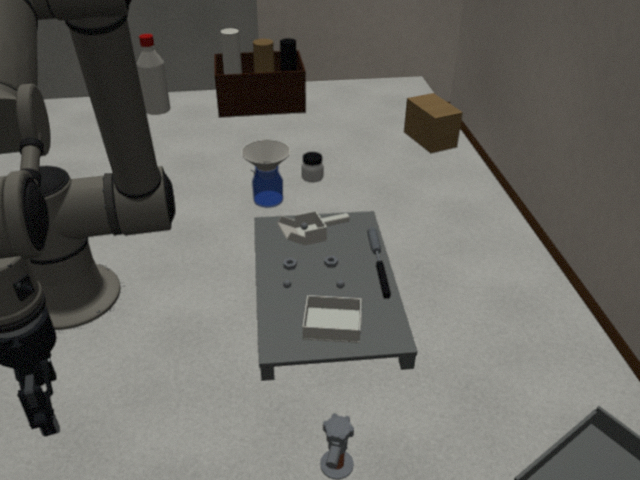

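The top view shows the riser spanning (258..419, 193..298). The scoop is at about (286,252) with its handle towards +x, the tray at (391,247), and the small parts near (325,240), (322,267), (351,236) and (347,273). The funnel is at (197,276). In the side view the nuts are at (290,263) and (331,261), and the balls at (287,284) and (340,284). Next I'll zoom in and measure.

```bash
cat > h.py <<'E'
import numpy as np, cv2
from scipy.spatial.transform import Rotation as R
from cell import robot, eyes
C={n:eyes.get_calibration(n) for n in("side","top")}
def K(c):
    f=240/np.tan(np.radians(c["fov_y"])/2); return np.array([[f,0,c["cx"]],[0,f,c["cy"]],[0,0,1]])
def ray(n,p):
    c=C[n]; p=np.array(p,float).reshape(-1,1,2)
    u=cv2.undistortPoints(p,K(c),np.array([c["k1"],0,0,0,0.]))[:,0]
    d=np.c_[u[:,0],-u[:,1],-np.ones(len(u))]
    return c["xyz"],R.from_euler("xyz",c["orientation"],degrees=True).apply(d)
def onplane(n,p,z):
    o,d=ray(n,p); return o+d*((z-o[2])/d[:,2])[:,None]
def two(ps,pt):
    o1,d1=ray("side",ps);o2,d2=ray("top",pt);out=[]
    for a,b in zip(d1,d2):
        t=np.linalg.lstsq(np.c_[a,-b],o2-o1,rcond=None)[0]
        x,y=o1+a*t[0],o2+b*t[1]; out.append(np.r_[(x+y)/2,np.linalg.norm(x-y)])
    return np.array(out)
def proj(n,P):
    c=C[n]; q=R.from_euler("xyz",c["orientation"],degrees=True).inv().apply(np.atleast_2d(P)-c["xyz"])
    q[:,1:]*=-1
    return cv2.projectPoints(q,np.zeros(3),np.zeros(3),K(c),np.array([c["k1"],0,0,0,0.]))[0][:,0]
def crop(im,x0,y0,x1,y1,s,name):
    cv2.imwrite("pics/"+name,cv2.resize(np.ascontiguousarray(im[y0:y1,x0:x1,::-1]),None,fx=s,fy=s,interpolation=cv2.INTER_CUBIC))
E
python3 - <<'E'
from h import *
t=cv2.imread("pics/top0.png")[:,:,::-1]; s=cv2.imread("pics/side0.png")[:,:,::-1]
crop(np.clip(t*1.6,0,255).astype(np.uint8),260,190,420,300,5,"top0c.png")
crop(np.clip(s*1.2,0,255).astype(np.uint8),250,200,410,320,5,"side0c.png")
E
```

```text
(no output)
```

View pics/top0c.png

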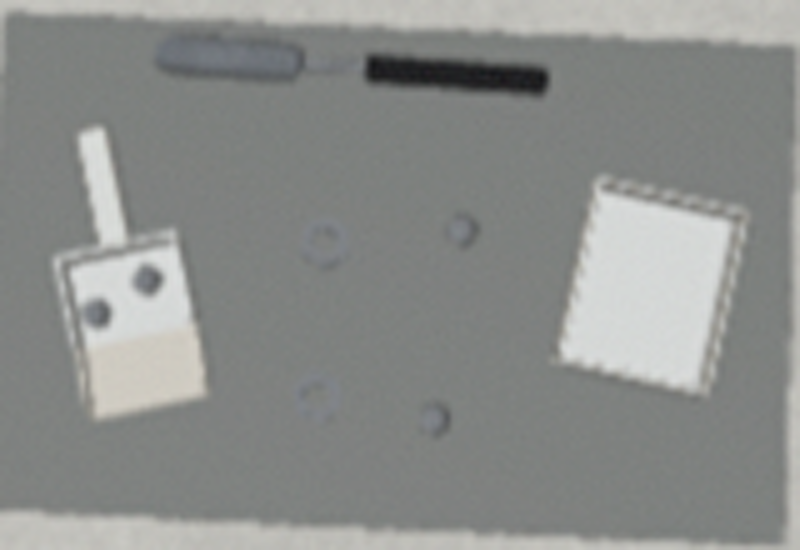

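View pics/side0c.png

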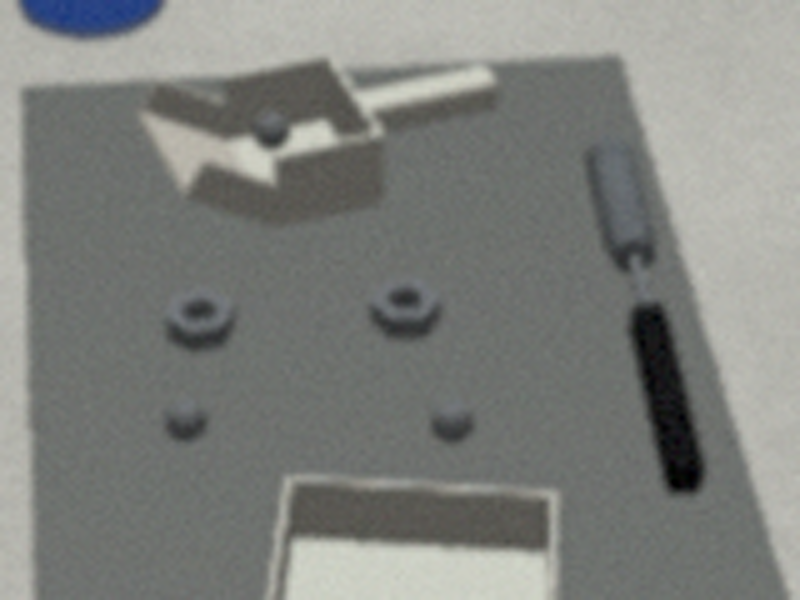

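The crops show the parts clearly. In the top crop the balls are at (462,231) and (435,419), the nuts at (325,244) and (319,398), the scoop lip corners at (95,418) and (207,396), and the handle end at (90,128). In the side crop the nuts are at (200,315) and (406,305), the balls at (186,418) and (452,418).

```bash
python3 - <<'E'
from h import *
t=cv2.imread("pics/top0.png")[:,:,::-1]; s=cv2.imread("pics/side0.png")[:,:,::-1]
np.set_printoptions(precision=4,suppress=True)
full=lambda p,x0,y0:(np.array(p,float)+.5)/5-.5+[x0,y0]
T=lambda p:full(p,260,190); S=lambda p:full(p,250,200)
def blob(im,c,r,lo=0):
    x,y=np.round(c).astype(int); w=im[y-r:y+r+1,x-r:x+r+1].astype(float)
    w=cv2.GaussianBlur(w,(0,0),.6)
    bg=np.median(np.r_[w[0],w[-1],w[:,0],w[:,-1]],axis=0)
    d=np.linalg.norm(w-bg,axis=2); m=d>0.35*d.max()
    n,l,st,ce=cv2.connectedComponentsWithStats(m.astype(np.uint8)); k=1+np.argmax(st[1:,4])
    b=st[k]; return np.r_[b[0]+b[2]/2-.5+x-r,b[1]+b[3]/2-.5+y-r],ce[k]+[x-r,y-r],b[2:]
names=["ballfar","ballnear","nutfar","nutnear"]
tp=T([(462,231),(435,419),(325,244),(319,398)]); sp=S([(452,418),(186,418),(406,305),(200,315)])
for n,a,b in zip(names,tp,sp):
    z=.059 if "ball" in n else .056
    print(n,"two",two([b],[a])[0],"top",onplane("top",[a],z)[0],"side",onplane("side",[b],z)[0])
    for nm,im,c in(("top",t,a),("side",s,b)):
        bb,ce,sz=blob(im,c,8); print("   ",nm,c,bb,ce,sz,onplane(nm,[ce],z)[0])
# scoop
print("scoop top lipcorners",onplane("top",T([(95,418),(207,396)]),.081))
print("scoop handle end top/ bar axis",onplane("top",T([(90,128),(113,245)]),.085))
print("back wall corners",onplane("top",T([(55,257),(177,232)]),.09))
print("balls in scoop",onplane("top",T([(97,313),(148,279)]),.062))
print("scoop lip side",onplane("side",S([(186,192),(141,113)]),.081), "handle end side",onplane("side",S([(495,75)]),.083))
print("tray rim",onplane("top",T([(600,178),(748,211),(707,393),(557,360)]),.085))
print("tray rim side",onplane("side",S([(287,480),(555,490)]),.085))
print("riser",onplane("top",[(261,193),(419,199),(417,298),(257,291)],.05))
# funnel
for nm,im in(("top",t),("side",s)):
    pass
print("funnel top",onplane("top",[(173,276),(221,276),(197,254),(197,299)],.15), "funnel side",onplane("side",[(243,152),(289,152)],.15))
print("bottle throat",onplane("top",[(200,277)],.105))
E
```

```text
ballfar two [ 0.5826 -0.1062  0.0594  0.0037] top [ 0.5808 -0.1061  0.059 ] side [ 0.5845 -0.1058  0.059 ]
    top [352.  235.8] [353.  235.5] [353.3636 235.5455] [ 5  8 22] [ 0.5816 -0.1101  0.059 ]
    side [340.  283.2] [340.  285.5] [340.     285.3659] [ 9  6 41] [ 0.5834 -0.1127  0.059 ]
ballnear two [ 0.4713 -0.0906  0.0589  0.0034] top [ 0.4696 -0.0905  0.059 ] side [ 0.473  -0.0908  0.059 ]
    top [346.6 273.4] [348.  273.5] [348.05 273.5 ] [ 5  8 20] [ 0.4693 -0.0948  0.059 ]
    side [286.8 283.2] [287.  285.5] [286.6154 285.1282] [ 9  6 39] [ 0.472  -0.0969  0.059 ]
nutfar two [ 0.575  -0.0252  0.0571  0.0047] top [ 0.5727 -0.025   0.056 ] side [ 0.5776 -0.0238  0.056 ]
    top [324.6 238.4] [324.5 239. ] [325.5128 239.    ] [ 8 11 39] [ 0.571  -0.0277  0.056 ]
    side [330.8 260.6] [330.5 264. ] [330.5333 264.55  ] [14  7 60] [ 0.5749 -0.0375  0.056 ]
nutnear two [ 0.4836 -0.0223  0.059   0.0045] top [ 0.4815 -0.0222  0.056 ] side [ 0.4862 -0.0187  0.056 ]
    top [323.4 269.2] [323. 269.] [322.9048 268.8889] [ 9 11 63] [ 0.4824 -0.0207  0.056 ]
    side [289.6 262.6] [
[... 265 characters left out ...]
.5759 0.0605 0.09  ]]
balls in scoop [[0.5303 0.1093 0.062 ]
 [0.5507 0.0794 0.062 ]]
scoop lip side [[0.4863 0.0394 0.081 ]
 [0.4714 0.1042 0.081 ]] handle end side [[0.6411 0.1108 0.083 ]]
tray rim [[ 0.6097 -0.1849  0.085 ]
 [ 0.5911 -0.271   0.085 ]
 [ 0.4853 -0.2464  0.085 ]
 [ 0.5037 -0.1598  0.085 ]]
tray rim side [[ 0.5071 -0.164   0.085 ]
 [ 0.6123 -0.1843  0.085 ]]
riser [[ 0.7098  0.1685  0.05  ]
 [ 0.6944 -0.308   0.05  ]
 [ 0.3987 -0.2989  0.05  ]
 [ 0.4153  0.1742  0.05  ]]
funnel top [[0.4562 0.3938 0.15  ]
 [0.4578 0.2588 0.15  ]
 [0.5179 0.3279 0.15  ]
 [0.3938 0.3241 0.15  ]] funnel side [[0.4037 0.3296 0.15  ]
 [0.5204 0.3144 0.15  ]]
bottle throat [[0.4545 0.3306 0.105 ]]
```

```bash
python3 - <<'E'
from h import *
s=cv2.imread("pics/side0.png")[:,:,::-1]
crop(np.clip(s*1.6,0,255).astype(np.uint8),278,250,345,276,11,"nuts.png")
p=lambda l:np.round(onplane("top",l,.062),3).tolist()
print(p([(291,201),(320,202),(333,205),(370,206)]), onplane("top",[(480,261)],.1))
E
```

```text
[[0.684, 0.076, 0.062], [0.681, -0.01, 0.062], [0.672, -0.049, 0.062], [0.67, -0.159, 0.062]] [[ 0.5067323  -0.47170842  0.1       ]]
```

View pics/nuts.png

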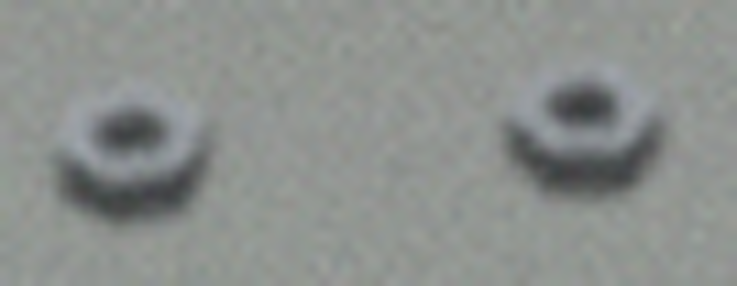

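{"method": "step_arm", "body": {"plan": [[0.0228, 0.0306, -0.004, 0, 0, -0.023, 0.05], [0.0228, 0.0306, -0.004, 0, 0, -0.023, 0.05], [0.0228, 0.0306, -0.004, 0, 0, -0.023, 0.05], [0.0228, 0.0306, -0.004, 0, 0, -0.023, 0.05], [0.0228, 0.0306, -0.004, 0, 0, -0.023, 0.05], [0.0228, 0.0306, -0.004, 0, 0, -0.023, 0.05], [0.0228, 0.0306, -0.004, 0, 0, -0.023, 0.05], [0.0228, 0.0306, -0.004, 0, 0, -0.023, 0.05], [0.0228, 0.0306, -0.004, 0, 0, -0.023, 0.05], [0.0228, 0.0306, -0.004, 0, 0, -0.023, 0.05], [0.0228, 0.0306, -0.004, 0, 0, -0.023, 0.05], [0.0228, 0.0306, -0.004, 0, 0, -0.023, 0.05], [0.0228, 0.0306, -0.004, 0, 0, -0.023, 0.05], [0.0228, 0.0306, -0.004, 0, 0, -0.023, 0.05], [0.0228, 0.0306, -0.004, 0, 0, -0.023, 0.05], [0.0228, 0.0306, -0.004, 0, 0, -0.023, 0.05]], "force": 60}}

```text
clock: 1.7
position: [0.4855, -0.02, 0.1669]
ee_rot: [180.0, 0.0, -7.9]
ft_force: [1.0, -0.2, -1.0]
grip_width: 0.0499
gripper_force: 0.0
```

Both nuts show a corner at left and right and a flat facing the camera, so a tool yaw of about -8° closes on flats. I'll grip the near nut.

{"method": "step_arm", "body": {"plan": [[-0.001, -0.001, -0.03, 0, 0, 0.05, 0.05], [0, 0, -0.03, 0, 0, 0, 0.05], [0, 0, -0.03, 0, 0, 0, 0.05], [0, 0, -0.0235, 0, 0, 0, 0.05], [0, 0, 0, 0, 0, 0, 0.02], [0, 0, 0, 0, 0, 0, 0.02], [0, 0, 0, 0, 0, 0, 0.02], [0, 0, 0, 0, 0, 0, 0.02], [0, 0, 0, 0, 0, 0, 0.02], [0, 0, 0.03, 0, 0, 0, 0.02], [0, 0, 0.03, 0, 0, 0, 0.02]], "force": 60}}

```text
clock: 2.8
position: [0.4834, -0.0224, 0.1145]
ee_rot: [-180.0, 0.1, -5.0]
ft_force: [1.1, 0.1, -0.0]
grip_width: 0.0258
gripper_force: 59.2
```

{"method": "step_arm", "body": {"plan": [[0.0083, -0.0375, 0, 0, 0, -0.028, 0.02], [0.0083, -0.0375, 0, 0, 0, -0.028, 0.02], [0.0083, -0.0375, 0, 0, 0, -0.028, 0.02], [0.0083, -0.0375, 0, 0, 0, -0.028, 0.02], [0.0083, -0.0375, 0, 0, 0, -0.028, 0.02], [0, 0, -0.026, 0, 0, 0, 0.02], [0, 0, -0.026, 0, 0, 0, 0.02], [0, 0, 0, 0, 0, 0, 0.02], [0, 0, 0, 0, 0, 0, 0.038], [0, 0, 0, 0, 0, 0, 0.038], [0, 0, 0.03, 0, 0, 0, 0.04], [0, 0, 0.03, 0, 0, 0, 0.04]]}}

```text
clock: 4.0
position: [0.5256, -0.2097, 0.1236]
ee_rot: [180.0, -0.0, -13.0]
ft_force: [1.1, 0.2, 0.3]
grip_width: 0.0401
gripper_force: 0.0
```

```bash
python3 - <<'E'
from h import *
t=eyes.read_camera("top"); s=eyes.read_camera("side")
a=cv2.resize(s[200:350,250:410],(480,450)); b=cv2.resize(t[190:300,260:420],(320,220))
b=np.pad(b,((0,230),(0,0),(0,0)))
cv2.imwrite("pics/c1.png",np.clip(np.hstack([a,b])[:,:,::-1]*1.3,0,255))
print(robot.read_state()["position"])
E
```

```text
[ 0.52835318 -0.21120577  0.12766925][ WARN:0@1.645] global loadsave.cpp:1063 imwrite_ Unsupported depth image for selected encoder is fallbacked to CV_8U.
```

View pics/c1.png

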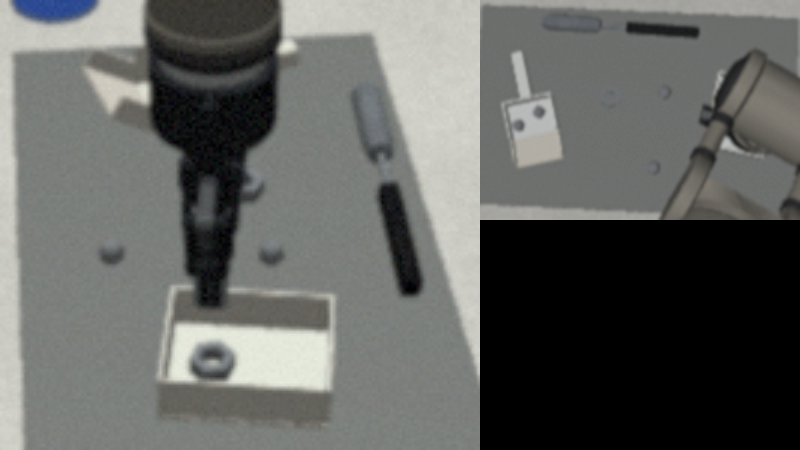

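The first nut is in the tray, at (212,360) in the picture. Next is the far nut.

{"method": "step_arm", "body": {"plan": [[0.01, 0.037, 0, 0, 0, 0.017, 0.05], [0.01, 0.037, 0, 0, 0, 0.017, 0.05], [0.01, 0.037, 0, 0, 0, 0.017, 0.05], [0.01, 0.037, 0, 0, 0, 0.017, 0.05], [0.01, 0.037, 0, 0, 0, 0.017, 0.05], [0, 0, 0, 0, 0, 0, 0.05]]}}

```text
clock: 4.7
position: [0.5763, -0.0205, 0.1226]
ee_rot: [-179.9, -0.1, -7.8]
ft_force: [0.8, -0.1, -0.8]
grip_width: 0.05
gripper_force: 0.0
```

```bash
python3 -c "
from cell import robot
s=robot.read_state();print(s['position'],s['ee_rot'],s['joint_vel'])"
```

```text
[ 0.5763017  -0.02052657  0.12262113] [-1.79938802e+02 -9.95377485e-02 -7.83305050e+00] [-3.96308096 -0.21932237  0.99616138 -2.03003051 -0.22408675 -2.35879139]
```

{"method": "step_arm", "body": {"plan": [[0, 0, -0.025, 0, 0, 0, 0.05], [0, 0, -0.025, 0, 0, 0, 0.05], [0, 0, -0.0185, 0, 0, 0, 0.05], [0, 0, 0, 0, 0, 0, 0.02], [0, 0, 0, 0, 0, 0, 0.02], [0, 0, 0, 0, 0, 0, 0.02], [0, 0, 0, 0, 0, 0, 0.02], [0, 0, 0, 0, 0, 0, 0.02], [0, 0, 0.03, 0, 0, 0, 0.02], [0, 0, 0.03, 0, 0, 0, 0.02], [0, 0, 0, 0, 0, 0, 0.02]]}}

```text
clock: 5.8
position: [0.578, -0.0254, 0.1179]
ee_rot: [180.0, -0.5, -8.1]
ft_force: [0.8, -0.3, -0.5]
grip_width: 0.0253
gripper_force: 59.1
```

{"method": "step_arm", "body": {"plan": [[0, -0.039, 0, 0, 0, -0.017, 0.02], [0, -0.039, 0, 0, 0, -0.017, 0.02], [-0.001, -0.039, 0, 0, 0, -0.017, 0.02], [-0.001, -0.039, 0, 0, 0, -0.017, 0.02], [-0.001, -0.0395, 0, 0, 0, -0.017, 0.02], [0, 0, -0.026, 0, 0, 0, 0.02], [0, 0, -0.025, 0, 0, 0, 0.02], [0, 0, 0, 0, 0, 0, 0.02], [0, 0, 0, 0, 0, 0, 0.038], [0, 0, 0, 0, 0, 0, 0.038], [0, 0, 0.03, 0, 0, 0, 0.04], [0, 0, 0.03, 0, 0, 0, 0.04], [0, 0, 0, 0, 0, 0, 0.04]]}}

```text
clock: 7.1
position: [0.5755, -0.2216, 0.1286]
ee_rot: [179.8, -0.6, -13.0]
ft_force: [0.8, -0.5, 0.7]
grip_width: 0.0401
gripper_force: 0.0
```

{"method": "step_arm", "body": {"plan": [[0.003, 0.029, 0, 0, 0, 0.11, 0.04], [0.003, 0.029, 0, 0, 0, 0.11, 0.04], [0.003, 0.029, 0, 0, 0, 0.11, 0.04], [0.002, 0.0275, 0, 0, 0, 0.106, 0.04], [0, 0, 0, 0, 0, 0, 0.04], [0, 0, -0.025, 0, 0, 0, 0.04], [0, 0, -0.025, 0, 0, 0, 0.04], [0, 0, -0.019, 0, 0, 0, 0.04], [0, 0, 0, 0, 0, 0, 0.04]]}}

```text
clock: 8.0
position: [0.5819, -0.106, 0.0512]
ee_rot: [-179.9, 0.2, 11.9]
ft_force: [0.5, -0.9, 1.1]
grip_width: 0.0397
gripper_force: 0.0
```

{"method": "step_arm", "body": {"plan": [[0, 0, 0.001, 0, 0, 0, 0.01], [0, 0, 0, 0, 0, 0, 0.01], [0, 0, 0, 0, 0, 0, 0.01], [0, 0, 0, 0, 0, 0, 0.01], [0, 0, 0, 0, 0, 0, 0.01], [0, 0, 0.03, 0, 0, 0, 0.01], [0, 0, 0.03, 0, 0, 0, 0.01], [0, 0, 0.01, 0, 0, 0, 0.01]], "force": 40}}

```text
clock: 8.8
position: [0.5847, -0.1062, 0.1273]
ee_rot: [179.9, -0.2, 12.0]
ft_force: [0.4, 0.1, -0.1]
grip_width: 0.0144
gripper_force: 39.2
```

{"method": "step_arm", "body": {"plan": [[-0.0116, 0.0383, 0, 0, 0, 0, 0.01], [-0.0116, 0.0383, 0, 0, 0, 0, 0.01], [-0.0116, 0.0383, 0, 0, 0, 0, 0.01], [-0.0116, 0.0383, 0, 0, 0, 0, 0.01], [-0.0116, 0.0383, 0, 0, 0, 0, 0.01], [0, 0, 0, 0, 0, 0, 0.01], [0, 0, -0.02, 0, 0, 0, 0.01], [0, 0, -0.019, 0, 0, 0, 0.01], [0, 0, 0, 0, 0, 0, 0.01], [0, 0, 0, 0, 0, 0, 0.01]]}}

```text
clock: 9.8
position: [0.5253, 0.0851, 0.0851]
ee_rot: [-180.0, 0.1, 11.9]
ft_force: [0.7, -0.7, 0.4]
grip_width: 0.0147
gripper_force: 39.3
```

{"method": "step_arm", "body": {"plan": [[0, 0, 0, 0, 0, 0, 0.028], [0, 0, 0, 0, 0, 0, 0.028], [0, 0, 0.02, 0, 0, 0, 0.028], [0, 0, 0.02, 0, 0, 0, 0.04], [-0.0108, -0.0352, 0, 0, 0, 0, 0.04], [-0.0108, -0.0352, 0, 0, 0, 0, 0.04], [-0.0108, -0.0352, 0, 0, 0, 0, 0.04], [-0.0108, -0.0352, 0, 0, 0, 0, 0.04], [-0.0108, -0.0352, 0, 0, 0, 0, 0.04], [0, 0, 0, 0, 0, 0, 0.04]]}}

```text
clock: 10.8
position: [0.4709, -0.094, 0.1261]
ee_rot: [179.9, -0.0, 11.7]
ft_force: [0.4, 0.1, -1.1]
grip_width: 0.0399
gripper_force: 0.0
```

```bash
python3 - <<'E'
from h import *
t=eyes.read_camera("top"); s=eyes.read_camera("side")
a=cv2.resize(s[200:350,250:410],(480,450)); b=cv2.resize(t[220:290,265:345],(320,280))
b=np.pad(b,((0,170),(0,0),(0,0)))
cv2.imwrite("pics/c2.png",np.clip(np.hstack([a,b])[:,:,::-1]*1.4,0,255).astype(np.uint8))
E
```

```text
(no output)
```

View pics/c2.png

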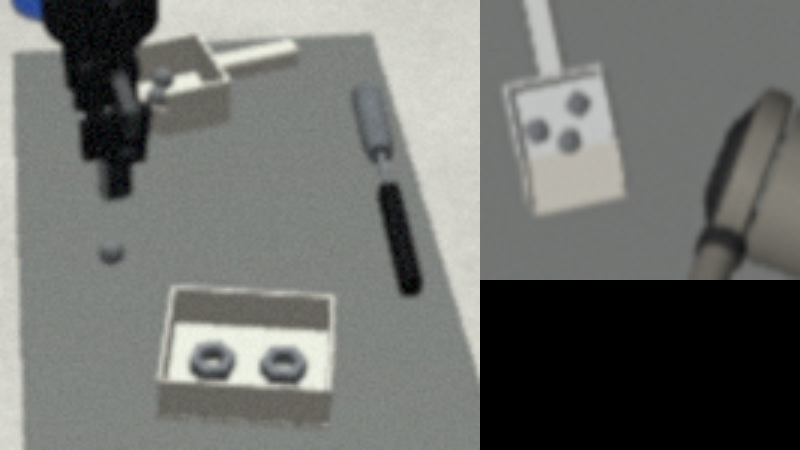

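Both nuts are in the tray, at (213,360) and (284,363), and the scoop now holds three balls. One loose ball is left, at (110,252).

{"method": "step_arm", "body": {"plan": [[0, 0, -0.025, 0, 0, 0, 0.04], [0, 0, -0.025, 0, 0, 0, 0.04], [0, 0, -0.022, 0, 0, 0, 0.04], [0, 0, 0, 0, 0, 0, 0.04], [0, 0, 0, 0, 0, 0, 0.01], [0, 0, 0, 0, 0, 0, 0.01], [0, 0, 0, 0, 0, 0, 0.01], [0, 0, 0, 0, 0, 0, 0.01], [0, 0, 0, 0, 0, 0, 0.01], [0, 0, 0.03, 0, 0, 0, 0.01], [0, 0, 0.03, 0, 0, 0, 0.01], [0, 0, 0.012, 0, 0, 0, 0.01]]}}

```text
clock: 12.1
position: [0.4724, -0.091, 0.1278]
ee_rot: [179.9, -0.2, 12.0]
ft_force: [0.2, 0.5, -0.0]
grip_width: 0.0147
gripper_force: 39.2
```

{"method": "step_arm", "body": {"plan": [[0.0081, 0.0346, 0, 0, 0, 0, 0.01], [0.0081, 0.0346, 0, 0, 0, 0, 0.01], [0.0081, 0.0346, 0, 0, 0, 0, 0.01], [0.0081, 0.0346, 0, 0, 0, 0, 0.01], [0.0081, 0.0346, 0, 0, 0, 0, 0.01], [0, 0, 0, 0, 0, 0, 0.01], [0, 0, -0.02, 0, 0, 0, 0.01], [0, 0, -0.02, 0, 0, 0, 0.01], [0, 0, 0, 0, 0, 0, 0.01], [0, 0, 0, 0, 0, 0, 0.01], [0, 0, 0, 0, 0, 0, 0.028], [0, 0, 0, 0, 0, 0, 0.028], [0, 0, 0.02, 0, 0, 0, 0.028], [0, 0, 0.04, 0, 0, 0, 0.04]]}}

```text
clock: 13.5
position: [0.5102, 0.0823, 0.1443]
ee_rot: [-179.9, 0.3, 12.0]
ft_force: [0.9, -0.1, 0.3]
grip_width: 0.0398
gripper_force: 0.0
```

{"method": "step_arm", "body": {"plan": [[0.0317, 0.0067, 0, 0, 0, 0, 0.045], [0.0317, 0.0067, 0, 0, 0, 0, 0.045], [0.0317, 0.0067, -0.01, 0, 0, 0, 0.045], [0, 0, 0, 0, 0, 0, 0.045], [0, 0, 0, 0, 0, 0, 0.045]]}}

```text
clock: 14.0
position: [0.6068, 0.1026, 0.1351]
ee_rot: [-180.0, 0.1, 12.0]
ft_force: [0.4, -0.7, 0.1]
grip_width: 0.0452
gripper_force: 0.0
```

```bash
python3 - <<'E'
from h import *
t=eyes.read_camera("top"); s=eyes.read_camera("side")
a=cv2.resize(s[190:265,260:360],(400,300),interpolation=cv2.INTER_CUBIC); b=cv2.resize(t[200:300,255:388],(400,300),interpolation=cv2.INTER_CUBIC)
cv2.imwrite("pics/c3.png",np.clip(np.hstack([a,b])[:,:,::-1]*1.4,0,255).astype(np.uint8))
print(robot.read_state()["position"])
E
```

```text
[0.60633213 0.10246157 0.13583307]
```

View pics/c3.png

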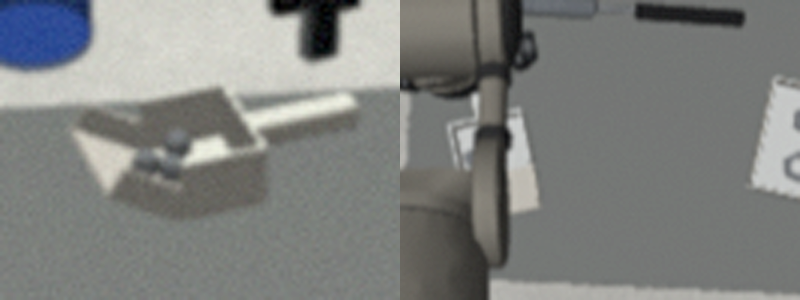

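Three balls are visible in the scoop, around (147..180, 140..168), with the fourth behind the near wall. The handle end hasn't moved. I'll descend and grip the handle.

{"method": "step_arm", "body": {"plan": [[0, 0, -0.03, 0, 0, 0, 0.045], [0, 0, -0.03, 0, 0, 0, 0.045], [0, 0, -0.017, 0, 0, 0, 0.045], [0, 0, 0, 0, 0, 0, 0.045], [0, 0, 0, 0, 0, 0, 0.012], [0, 0, 0, 0, 0, 0, 0.012], [0, 0, 0, 0, 0, 0, 0.012], [0, 0, 0, 0, 0, 0, 0.012], [0, 0, 0, 0, 0, 0, 0.012], [0, 0, 0, 0, 0, 0, 0.012], [0, 0, 0.01, 0, 0, 0, 0.012], [0, 0, 0.01, 0, 0, 0, 0.012], [0, 0, 0.01, 0, 0, 0, 0.012], [0, 0, 0.01, 0, 0, 0, 0.012], [0, 0, 0.01, 0, 0, 0, 0.012]], "force": 100}}

```text
clock: 15.6
position: [0.6071, 0.1026, 0.1094]
ee_rot: [180.0, -0.0, 12.0]
ft_force: [-0.3, -0.3, -1.2]
grip_width: 0.0161
gripper_force: 97.9
```

```bash
python3 - <<'E'
from h import *
s=robot.read_state(); p=s["position"]; q=s["ee_rot"]; print(p,q,s["moment"])
im=eyes.read_camera("side"); cv2.imwrite("pics/s4.png",im[:,:,::-1])
# expected scoop points if held rigid & level: grip at TCP+19mm up
g=p+[0,0,.019]; u=np.array([-np.cos(np.radians(12)),-np.sin(np.radians(12)),0]); v=np.array([-u[1],u[0],0])
pts=np.array([g+133*u*.001+.004*np.array([0,0,1])+k*.033*v for k in(1,-1)])
print(proj("side",pts))
E
```

```text
[0.60710141 0.10261567 0.1093851 ] [ 1.79990336e+02 -2.44102071e-02  1.19647251e+01] [-0.03119455 -0.1748862  -0.00881384]
[[284.94692635 218.57780868]
 [276.34322661 203.16380552]]
```

The scoop is gripped. Tilting outwards would bring q5 near its limit, so I'll test the sign of q4 with a small roll, to see which sideways pour fits the q4 range.

{"method": "step_arm", "body": {"plan": [[0, 0, 0.02, 0.05, 0, 0, 0.012], [0, 0, 0.02, 0, 0, 0, 0.012], [0, 0, 0.02, 0, 0, 0, 0.012]]}}

```text
clock: 15.95
position: [0.6069, 0.1022, 0.1691]
ee_rot: [-177.2, -0.6, 11.9]
ft_force: [-0.1, -0.4, -2.1]
grip_width: 0.0158
gripper_force: 98.0
```

```bash
python3 - <<'E'
from h import *
s=robot.read_state(); print(s["q"],s["position"],s["ee_rot"])
q=np.radians(s["q"]); E=R.from_euler("xyz",s["ee_rot"],degrees=True)
for sg4 in(1,-1):
  M=R.from_euler("ZY",[q[0],q[1]+q[2]-np.pi/2])*R.from_rotvec([sg4*q[3],0,0])*R.from_euler("Y",q[4])*R.from_euler("Y",np.pi/2)*R.from_rotvec([0,0,q[5]])
  # tool z axis comparison
  print(sg4,M.as_matrix()[:,2],E.as_matrix()[:,2],(M.inv()*E).as_rotvec(degrees=True))
E
```

```text
[ 0.95930943 31.75063231 77.85360876  3.03743108 70.39526185 78.01047159] [0.6068836  0.10222382 0.1690678 ] [-177.19593084   -0.56972852   11.91554652]
1 [-3.83069110e-04  4.99171785e-02 -9.98753287e-01] [-3.83069110e-04  4.99171785e-02 -9.98753287e-01] [1.26680702e-14 2.56121332e-14 9.00000000e+01]
-1 [ 0.00128837 -0.04990202 -0.99875329] [-3.83069110e-04  4.99171785e-02 -9.98753287e-01] [ 3.47951259  5.35583629 91.95623053]
```

The model matches exactly. Positive q4 leans the tool to +tangential, so I'll pour with the scoop pointing to -tangential, which means turning it +108° in yaw.

{"method": "step_arm", "body": {"plan": [[-0.006, 0.01, 0.0065, -0.05, 0, 0, 0.012], [-0.0125, 0.0197, 0.0065, 0, 0, 0.105, 0.012], [-0.0125, 0.0197, 0.0065, 0, 0, 0.105, 0.012], [-0.0125, 0.0197, 0.0065, 0, 0, 0.105, 0.012], [-0.0125, 0.0197, 0.0065, 0, 0, 0.105, 0.012], [-0.0125, 0.0197, 0, 0, 0, 0.105, 0.012], [-0.0125, 0.0197, 0, 0, 0, 0.105, 0.012], [-0.0125, 0.0197, 0, 0, 0, 0.105, 0.012], [-0.0125, 0.0197, 0, 0, 0, 0.105, 0.012], [-0.0125, 0.0197, 0, 0, 0, 0.105, 0.012], [-0.0125, 0.0197, 0, 0, 0, 0.105, 0.012], [-0.0125, 0.0197, 0, 0, 0, 0.105, 0.012], [-0.0125, 0.0197, 0, 0, 0, 0.105, 0.012], [-0.0125, 0.0197, 0, 0, 0, 0.105, 0.012], [-0.0125, 0.0197, 0, 0, 0, 0.105, 0.012], [-0.0125, 0.0197, 0, 0, 0, 0.105, 0.012], [-0.0125, 0.0197, 0, 0, 0, 0.105, 0.012], [-0.0125, 0.0197, 0, 0, 0, 0.105, 0.012], [-0.006, 0.0095, 0, 0, 0, 0.1, 0.012], [0, 0, 0, 0, 0, 0, 0.012]]}}

```text
clock: 17.95
position: [0.3814, 0.4581, 0.2008]
ee_rot: [-180.0, -0.0, 120.1]
ft_force: [-0.6, -0.7, -2.2]
grip_width: 0.0162
gripper_force: 98.0
```

```bash
python3 - <<'E'
from h import *
t=eyes.read_camera("top"); s=eyes.read_camera("side"); st=robot.read_state()
a=cv2.resize(s[100:250,200:400],(400,300)); b=cv2.resize(t[200:320,140:300],(400,300))
cv2.imwrite("pics/c4.png",np.clip(np.hstack([a,b])[:,:,::-1]*1.4,0,255).astype(np.uint8))
print(st["position"],st["ee_rot"],st["q"])
E
```

```text
[0.38249667 0.45670853 0.20073017] [-1.79981030e+02  2.40839330e-02  1.19841297e+02] [ 4.26954743e+01  2.84107855e+01  7.83353333e+01 -2.01104994e-02
  7.32777351e+01  1.28599713e+01]
```

View pics/c4.png

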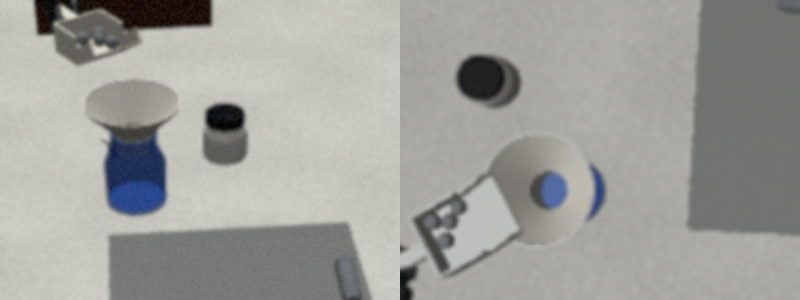

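All four balls are in the scoop (three to four dark dots near (430..460, 205..240) in the top crop), and the lip is just over the funnel's rim at (507,204). Before tilting I'll check the lip's position numerically.

```bash
python3 - <<'E'
from h import *
print(onplane("top",[(140+107/2.5,200+204/2.5)],.224)); C0=np.array([.459,.324,.15])
print("pred lip px",proj("top",[[.449,.3413,.224]]),"funnel px top/side",proj("top",[C0]),proj("side",[C0]))
print("lip side meas", onplane("side",[(200+127/2,100+41/2)],.224), "funnel top centre",onplane("top",[(140+(541-400)/2.5,200+190/2.5)],.15),"side",onplane("side",[(200+132/2,100+103/2)],.15))
E
```

```text
[[0.44164133 0.34096161 0.224     ]]
pred lip px [[182.76399701 278.76044883]] funnel px top/side [[197.73120055 275.29929451]] [[264.74573074 151.68915499]]
lip side meas [[0.46116838 0.35140119 0.224     ]] funnel top centre [[0.45702174 0.3276852  0.15      ]] side [[0.46225369 0.32459367 0.15      ]]
```

{"method": "step_arm", "body": {"plan": [[0.0006, -0.0011, 0.0037, 0.0909, 0.0525, 0, 0.012], [0.0006, -0.0011, 0.0037, 0.0909, 0.0525, 0, 0.012], [0.0006, -0.0011, 0.0037, 0.0909, 0.0525, 0, 0.012], [0.0006, -0.0011, 0.0037, 0.0909, 0.0525, 0, 0.012], [0.0007, -0.0011, 0.0038, 0.0909, 0.0525, 0, 0.012], [0, 0, 0, 0, 0, 0, 0.012], [0, 0, 0, 0, 0, 0, 0.012], [0.0014, -0.0024, 0.0065, 0.0454, 0.0262, 0, 0.012], [0.0014, -0.0024, 0.0065, 0.0454, 0.0262, 0, 0.012], [0, 0, 0, 0, 0, 0, 0.012], [0, 0, 0, 0, 0, 0, 0.012], [0, 0, 0, 0, 0, 0, 0.012], [0.0017, -0.003, 0.0061, 0.0454, 0.0262, 0, 0.012], [0, 0, 0, 0, 0, 0, 0.012], [0, 0, 0, 0, 0, 0, 0.012], [0.0018, -0.003, 0.0062, 0.0454, 0.0262, 0, 0.012], [0, 0, 0, 0, 0, 0, 0.012], [0, 0, 0, 0, 0, 0, 0.012], [0, 0, 0, 0, 0, 0, 0.012]]}}

```text
clock: 19.95
position: [0.3917, 0.441, 0.2447]
ee_rot: [-180.0, -42.0, 120.0]
ft_force: [0.4, 0.1, -0.2]
grip_width: 0.0159
gripper_force: 98.2
```

```bash
python3 - <<'E'
from h import *
t=eyes.read_camera("top"); s=eyes.read_camera("side"); st=robot.read_state()
cv2.imwrite("pics/t5.png",t[:,:,::-1]);cv2.imwrite("pics/s5.png",s[:,:,::-1])
Z=R.from_euler("xyz",st["ee_rot"],degrees=True).as_matrix()
print(st["position"],st["q"],st["ft_force"],"tilt",np.degrees(np.arccos(-Z[2,2])))
E
```

```text
[0.39171149 0.44100508 0.24484167] [ 19.72027858  26.70450687  87.39336741  42.19699257  78.8058101
 -23.70845001] [ 0.63170159  0.15118354 -1.29338611] tilt 42.04033986328768
```

The wrist load dropped by about 0.9 N, which matches four balls (0.94 N). I'll tilt further to make sure the scoop is empty.

{"method": "step_arm", "body": {"plan": [[0.002, -0.0035, 0.0058, 0.0454, 0.0262, 0, 0.012], [0.002, -0.0035, 0.0057, 0.0454, 0.0262, 0, 0.012], [0.0023, -0.004, 0.0053, 0.0454, 0.0262, 0, 0.012], [0.0024, -0.0041, 0.0054, 0.0454, 0.0262, 0, 0.012], [0, 0, 0, 0, 0, 0, 0.012], [0.0026, -0.0045, 0.0048, 0.0454, 0.0262, 0, 0.012], [0.0026, -0.0045, 0.0048, 0.0454, 0.0262, 0, 0.012], [0, 0, 0, 0, 0, 0, 0.012], [0, 0, 0, 0, 0, 0, 0.012], [0, 0, 0, 0, 0, 0, 0.012], [0, 0, 0, 0, 0, 0, 0.012]]}}

```text
clock: 21.15
position: [0.4054, 0.4171, 0.2768]
ee_rot: [180.0, -60.0, 120.1]
ft_force: [-0.1, -1.0, -1.8]
grip_width: 0.0163
gripper_force: 98.3
```

```bash
python3 - <<'E'
from h import *
st=robot.read_state(); print(st["position"],st["q"],st["ft_force"],st["ee_rot"])
E
```

```text
[0.4054259  0.41705757 0.27675552] [ 10.8855035   30.52938733  88.63730886  54.93263732  90.26698855
 -34.4300764 ] [-0.12451657 -1.03283607 -1.76403771] [179.97813937 -60.03873946 120.05128075]
```

{"method": "step_arm", "body": {"plan": [[-0.0026, 0.0045, -0.0073, -0.1007, -0.0582, 0, 0.012], [-0.0026, 0.0045, -0.0073, -0.1007, -0.0582, 0, 0.012], [-0.0026, 0.0045, -0.0073, -0.1007, -0.0582, 0, 0.012], [-0.0026, 0.0045, -0.0073, -0.1007, -0.0582, 0, 0.012], [-0.0026, 0.0045, -0.0073, -0.1007, -0.0582, 0, 0.012], [-0.0026, 0.0045, -0.0073, -0.1007, -0.0582, 0, 0.012], [-0.0026, 0.0045, -0.0073, -0.1007, -0.0582, 0, 0.012], [-0.0026, 0.0045, -0.0073, -0.1007, -0.0582, 0, 0.012], [-0.0026, 0.0045, -0.0073, -0.1007, -0.0582, 0, 0.012], [0, 0, 0, 0, 0, 0, 0.012], [0, 0, 0, 0, 0, 0, 0.012]]}}

```text
clock: 22.25
position: [0.3815, 0.4579, 0.2107]
ee_rot: [180.0, -0.2, 120.1]
ft_force: [0.7, 0.2, -0.6]
grip_width: 0.0164
gripper_force: 98.2
```

```bash
python3 - <<'E'
from h import *
t=eyes.read_camera("top"); s=eyes.read_camera("side"); st=robot.read_state()
a=cv2.resize(s[95:220,200:300],(400,500),interpolation=cv2.INTER_CUBIC); b=cv2.resize(t[230:310,155:235],(400,400),interpolation=cv2.INTER_CUBIC)
b=np.pad(b,((0,100),(0,0),(0,0)))
cv2.imwrite("pics/c6.png",np.clip(np.hstack([a,b])[:,:,::-1]*1.6,0,255).astype(np.uint8))
print(st["position"],st["ee_rot"],st["q"],st["ft_force"])
E
```

```text
[0.38276513 0.45664474 0.21106875] [179.96641071  -0.20693485 119.94050743] [42.55981114 27.8894465  77.52733888  0.20193692 74.50531851 12.56554937] [-0.21965427 -0.52103517 -0.54210728]
```

View pics/c6.png

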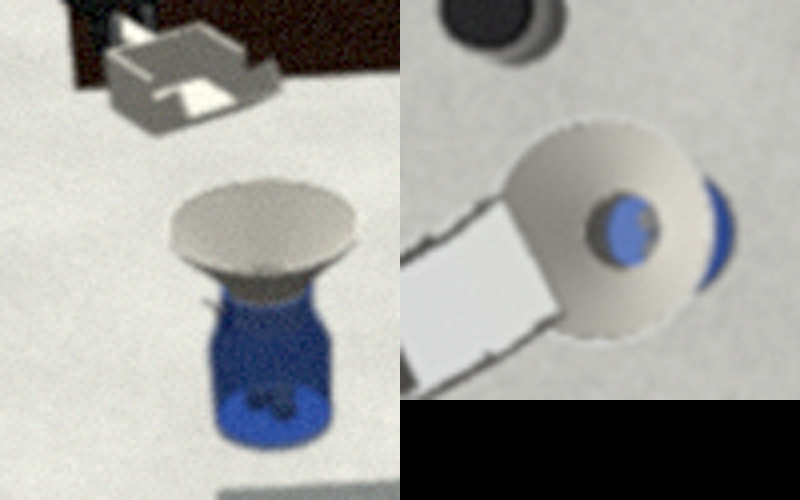

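The balls are on the bottle floor (dark blobs at (250..295, 395..410) in the left view), and both the scoop and the funnel are empty. I'll return the scoop along the reverse path.

{"method": "step_arm", "body": {"plan": [[0.006, -0.0095, 0, 0, 0, -0.1, 0.012], [0.0125, -0.0197, 0, 0, 0, -0.105, 0.012], [0.0125, -0.0197, 0, 0, 0, -0.105, 0.012], [0.0125, -0.0197, 0, 0, 0, -0.105, 0.012], [0.0125, -0.0197, 0, 0, 0, -0.105, 0.012], [0.0125, -0.0197, 0, 0, 0, -0.105, 0.012], [0.0125, -0.0197, 0, 0, 0, -0.105, 0.012], [0.0125, -0.0197, 0, 0, 0, -0.105, 0.012], [0.0125, -0.0197, 0, 0, 0, -0.105, 0.012], [0.0125, -0.0197, 0, 0, 0, -0.105, 0.012], [0.0125, -0.0197, 0, 0, 0, -0.105, 0.012], [0.0125, -0.0197, 0, 0, 0, -0.105, 0.012], [0.0125, -0.0197, 0, 0, 0, -0.105, 0.012], [0.0125, -0.0197, 0, 0, 0, -0.105, 0.012], [0.0125, -0.0197, -0.02, 0, 0, -0.105, 0.012], [0.0125, -0.0197, -0.02, 0, 0, -0.105, 0.012], [0.0125, -0.0197, -0.02, 0, 0, -0.105, 0.012], [0.0125, -0.0197, -0.02, 0, 0, -0.105, 0.012], [0.006, -0.01, -0.02, 0, 0, 0, 0.012], [0, 0, -0.02, 0, 0, 0, 0.012]]}}

```text
clock: 24.35
position: [0.6082, 0.0992, 0.0905]
ee_rot: [180.0, -0.2, 11.7]
ft_force: [0.6, 0.6, -2.0]
grip_width: 0.0161
gripper_force: 98.2
```

{"method": "step_arm", "body": {"plan": [[0, 0, 0, 0, 0, 0, 0.012], [0, 0, -0.01, 0, 0, 0, 0.012], [0, 0, -0.01, 0, 0, 0, 0.012], [0, 0, 0, 0, 0, 0, 0.012], [0, 0, 0, 0, 0, 0, 0.012]]}}

```text
clock: 24.85
position: [0.607, 0.1029, 0.0711]
ee_rot: [180.0, -0.1, 12.0]
ft_force: [0.9, 0.5, -0.4]
grip_width: 0.0162
gripper_force: 98.2
```

{"method": "step_arm", "body": {"plan": [[0, 0, -0.005, 0, 0, 0, 0.012], [0, 0, -0.004, 0, 0, 0, 0.012], [0, 0, -0.002, 0, 0, 0, 0.012], [0, 0, -0.001, 0, 0, 0, 0.012], [0, 0, 0, 0, 0, 0, 0.012], [0, 0, 0, 0, 0, 0, 0.012]]}}

```text
clock: 25.45
position: [0.6071, 0.1029, 0.0601]
ee_rot: [180.0, -0.2, 12.0]
ft_force: [-1.6, 0.9, 8.4]
grip_width: 0.016
gripper_force: 99.7
```

The scoop is in contact with the riser (8 N upward). I'll release and retreat straight up.

{"method": "step_arm", "body": {"plan": [[0, 0, 0.001, 0, 0, 0, 0.022], [0, 0, 0, 0, 0, 0, 0.045], [0, 0, 0, 0, 0, 0, 0.045], [0, 0, 0, 0, 0, 0, 0.045], [0, 0, 0.03, 0, 0, 0, 0.045], [0, 0, 0.04, 0, 0, 0, 0.045], [0, -0.04, 0.04, 0, 0, 0, 0.045], [0, -0.05, 0.02, 0, 0, 0, 0.045], [0, -0.05, 0, 0, 0, 0, 0.045], [0, -0.05, 0, 0, 0, 0, 0.045], [0, -0.05, 0, 0, 0, 0, 0.045], [0, -0.05, 0, 0, 0, 0, 0.045], [0, 0, 0, 0, 0, 0, 0.045], [0, 0, 0, 0, 0, 0, 0.045], [0, 0, 0, 0, 0, 0, 0.045]]}}

```text
clock: 26.95
position: [0.6069, -0.178, 0.1835]
ee_rot: [-180.0, -0.1, 12.0]
ft_force: [-0.3, -0.1, -0.4]
grip_width: 0.0447
gripper_force: 0.0
```

```bash
python3 - <<'E'
from h import *
s=eyes.read_camera("side"); t=eyes.read_camera("top"); s0=cv2.imread("pics/side0.png")[:,:,::-1]; t0=cv2.imread("pics/top0.png")[:,:,::-1]
# white mask of the scoop, brush/jar change
for nm,a,b,(x0,y0,x1,y1) in(("side",s,s0,(270,205,355,248)),("top",t,t0,(268,212,304,276))):
    for im in(b,a):
        m=(im[y0:y1,x0:x1].min(2)>(145 if nm=="side" else 115)).astype(np.uint8)
        n,l,st,ce=cv2.connectedComponentsWithStats(m); k=1+np.argmax(st[1:,4]); print(nm,st[k],ce[k].round(1))
for nm,a,b,bx in(("brush side",s,s0,(362,225,395,300)),("jar side",s,s0,(295,145,328,185)),("jar top",t,t0,(158,218,190,246))):
    x0,y0,x1,y1=bx; print(nm,np.abs(a[y0:y1,x0:x1].astype(int)-b[y0:y1,x0:x1]).mean().round(2))
# balls in bottle: dark pixels; nuts in tray
print(robot.read_state()["position"])
E
```

```text
side [  8   0  77  10 440] [44.  3.]
side [  0   0  73  11 571] [34.2  3.9]
top [  6  27  26  34 563] [19.6 44.2]
top [  6  27  26  34 668] [19.  43.8]
brush side 19.76
jar side 4.56
jar top 4.37
[ 0.60710081 -0.17743542  0.18378754]
```

```bash
python3 - <<'E'
from h import *
s=eyes.read_camera("side"); t=eyes.read_camera("top"); t0=cv2.imread("pics/top0.png")[:,:,::-1]; s0=cv2.imread("pics/side0.png")[:,:,::-1]
d=cv2.absdiff(cv2.GaussianBlur(t,(0,0),1),cv2.GaussianBlur(np.ascontiguousarray(t0),(0,0),1)).max(2)
n,l,st,ce=cv2.connectedComponentsWithStats((d>14).astype(np.uint8)); print("top changes",[a.tolist() for a in st[1:] if a[4]>5])
d=cv2.absdiff(cv2.GaussianBlur(s,(0,0),1),cv2.GaussianBlur(np.ascontiguousarray(s0),(0,0),1)).max(2)
n,l,st,ce=cv2.connectedComponentsWithStats((d>14).astype(np.uint8)); print("side changes",[a.tolist() for a in st[1:] if a[4]>5])
# dark ball area in the bottle (side): change area / predicted ball disc area
P=proj("side",[[.459-.009,.324,.012],[.459+.009,.324,.012]]); r=np.linalg.norm(P[0]-P[1])/2; print("ball px diam",2*r,"area",np.pi*r*r)
E
```

```text
top changes [[351, 170, 86, 100, 3200], [382, 199, 36, 17, 304], [364, 203, 6, 5, 22], [281, 217, 2, 8, 11], [386, 235, 10, 10, 74], [285, 242, 9, 8, 55], [275, 249, 9, 8, 57], [358, 250, 6, 9, 44], [345, 253, 6, 10, 39], [348, 260, 12, 10, 52], [214, 269, 396, 211, 34034], [203, 272, 4, 8, 21], [398, 276, 6, 10, 37], [285, 371, 4, 6, 15], [337, 445, 16, 35, 477], [288, 449, 5, 5, 16]]
side changes [[0, 0, 241, 209, 17151], [213, 0, 44, 24, 299], [113, 15, 8, 6, 37], [233, 36, 171, 230, 13558], [241, 45, 4, 6, 13], [371, 72, 3, 3, 7], [19, 85, 12, 12, 110], [0, 89, 14, 9, 70], [53, 112, 124, 127, 9359], [25, 174, 16, 13, 94], [261, 191, 14, 10, 103], [8, 195, 44, 43, 807], [0, 210, 62, 228, 8779], [319, 219, 4, 6, 11], [299, 225, 10, 6, 50], [51, 241, 2, 5, 7], [324, 257, 15, 12, 117], [283, 260, 14, 11, 113], [37, 283, 4, 15, 17], [283, 282, 9, 7, 49], [336, 283, 9, 6, 48], [312, 313, 18, 15, 214], [336, 315, 17, 15, 213]]
ball px diam 6.691691744740264 area 35.16913890381805
```

```bash
python3 -c "
from cell import workorder
print(workorder.job_done())"
```

```text
the job is handed in; nothing more can be done
None
```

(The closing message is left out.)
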